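# Tap a glazed sash true on the floating shoes of a setting jig, then lock it

### The job

The little glazed sash lies askew on the two spring-floating shoes of the setting jig. With gentle taps on its long edges, from one side and then from the other, work it round until the pencil line at each end points at the jig's pointer there to within a couple of millimetres and stays so when let go (the shoes give under a push and spring back); do not lift it or strike it hard, and leave the things lying around alone. When it rests true, throw the jig's lock lever all the way over.

Things in the scene. Friction and masses are not known exactly. Their poses are not given: they have to be found in the camera images.
- jig: setting jig, fixed to the bench: aluminium plate 150 (its x) by 410 (its y) by 12 mm. Origin on the bench under the midpoint between its two shoes (the plate reaches from y = -245 to +165 mm); z up. The shoes are rubber-faced blocks 90 (x) by 40 (y) mm at y = +80 and -80 mm, tops 26 mm over the bench; the loose sash rests on both by friction alone
- seat_left (a point): rest place of the shoe at the jig's +y end (top centre: jig x = 0, y = +80 mm, 26 mm over the bench; fixed to the plate). Each shoe floats on its own centring spring along jig x only: 200 N/m, 30 mm either way. A pushed sash first carries the shoe along, then slips on it; let go, both spring back together by 0.5 to 0.7 of push force / stiffness (friction keeps the rest): some 5 to 14 mm, as friction and weight vary
- seat_right (a point): the same for the shoe at the jig's -y end: jig x = 0, y = -80 mm
- pointer_left (a point): tip of the pointer on the small steel post (12 by 10 mm, 54 mm high) at the jig's +y end: jig x = 0, y = +140 mm, 54 mm over the bench; the post's inner face is at y = 147 mm
- pointer_right (a point): the same pointer at the jig's -y end: jig x = 0, y = -140 mm
- sash: small wooden window sash, glass nearly flush, lying flat on the shoes: 120 (its x) by 240 (y) by 28 mm, 0.6 to 1 kg, too wide to grip. Origin: centre of its underside, z up. Starts turned 0.1 to 0.25 rad against the jig. Tap its long edges with under 12 N (finger approaching below 30 mm/s), best over a shoe, 30 to 50 mm over the bench; a push there turns it roughly about the other shoe
- line_left (a point): outer end of the pencil line on the sash's top at its +y end (sash x = 0, y = +120 mm, top face). Wanted: jig x within 3 mm of the pointer's (0)
- line_right (a point): outer end of the pencil line on the sash's top at its -y end (sash x = 0, y = -120 mm, top face). Wanted: jig x within 3 mm of the pointer's (0)
- lock (a joint): lock lever of the jig, an 80 mm steel rod with a black ball (26 mm) on a grey block 70 by 50 by 25 mm at jig y = -205 mm; its axis runs along jig y at jig x = 0, 34 mm over the bench. 0 rad: leaning 0.5 rad towards the jig's -x (open); 1.0 rad: leaning 0.5 rad towards +x, against its stop (locked). It stays where it is left and moves with about 1 N at the ball
- lock_tip (a point): centre of the black ball of the lock lever
- screwdriver: red-handled screwdriver on the bench, to be left alone; origin under its middle
- tape_roll: black roll of sealing tape 90 mm across, 20 mm high, to be left alone
- packer: wooden packer 100 by 28 by 12 mm, to be left alone
- putty_tin: putty tin 80 mm across, 70 mm high, to be left alone

How it is judged:
By the outcome, as a careful person would: the job done as asked, in the order asked, and still so for the second after the job is handed in, with the robot touching nothing.
It also fails if it takes over 72 s, if anything falls off the work surface, if the arm or the gripper's body presses on something with over 40 N, if the wrist force passes 120 N, or if a joint passes its speed limit or range.

### The arm

A 7-joint arm with a two-finger parallel gripper is mounted at the origin on the work surface. World frame = base frame: x ahead of the robot, y to its left, z up, the work surface at z = 0. Lengths are in m, angles in rad, forces in N, time in s.
With the tool pointing down it reaches from about 0.4 to 0.875 m from the base axis. Payload 19.3 kg.
Tool frame: the origin (TCP) lies at the very end of the fingers, on their centre line; the grasp point (between the pads) lies 19 mm behind it; z points along the fingers, y is the line along which they close (so a half turn about z gives the same grasp; the last joint's range is limited). The gripper opens to 85 mm and grips with 20 to 120 N. Pads are 22 mm wide; open, the fingers measure 114 mm over their backs; the gripper's body (76 mm by 85 mm) begins 54 mm behind the grasp point. The pads swing forward as they close: fully open they stand 13 mm farther back than shut.
Start: joints at [1.138, 0.521, -0.036, 1.599, 0.021, 1.021, -0.113], TCP at [0.222, -0.584, 0.204] pointing down, gripper open.
Joint ranges: [-2.91, 2.91], [-0.3, 2.13], [-1.5, 1.42], [0.17, 2.43], [-1.26, 4.41], [0.16, 1.93], [-2.52, 2.52]. Speed limits (rad/s): [1.89, 1.89, 2.39, 2.39, 3.01, 3.01, 3.01].

### API

Orientations are given as [roll, pitch, yaw] about the fixed x, y, z axes, in that order (R = Rz(yaw) Ry(pitch) Rx(roll)).
In Python, from workcell import bot gives the robot as it stands. The module is installed in compiled form; this text tells all that it offers.
- The arm moves only by the tool apply_moves, never from a script. Its arguments are lists of equal length, an entry for each row: "claw": the finger opening in m, from 0 to 0.0854; "xyz": the shift along the tool's x, y, z in m, a list of three; "twist": the turn, a rotation vector about the tool's x, y, z in rad, a list of three. A call has 1 to 20 rows; each row shifts and turns the commanded pose from where the row before left it, along the tool's axes as they then stand; what a row does not reach is not made up. A row lasts 1/10 s, in which the tool goes at most 50 mm and 8.59 degrees, less where a joint would pass 70% of its speed; a pose out of reach is approached as far as the arm can. A call with a gripper value outside its range is refused whole. The fingers move at their own pace and stop on an object; "force" is the grip in N (left out, the last holds). Time passes only in rows, so rows that do not move let the fingers close. It gives the time, the measured TCP pose, the force, the opening and the grip force at its end, in the units of the state.
- bot.observe(): the state, without advancing time (a new reading comes with each control period).
- bot.grab_frame(name): name is "scene" or "top"; returns a dict with "img" (480x640x3 uint8, red, green, blue), "vfov" (degrees; the focal length in pixels is half the picture's height over the tangent of half this angle, whatever the lens; pixels are square), "cx", "cy" (the principal point, pixels), "view" (4x4, takes a point from world to camera coordinates). Camera axes: x right, y up, looking along -z (the intrinsics and any distortion apply to the point x, -y, -z); pixel columns grow to the right and rows downward; lengths in m; the calibration is good to about 2 mm. A picture is of the moment at which its call begins. There is no depth.
- bot.job_done(): hands the job in; it is judged then, once.
Trained networks look in the newest picture that a camera, given by its name, has taken for a name from the list of things; names that differ only in an ending like _2 or _b are one class to them, and where a whole thing is asked for, a point or a joint stands for the part that bears it (a point fixed in the world has none). Each returns a list of dicts, best first, with "score" (0 to 1); they miss things now and then, are a little off and sometimes report something else, mostly with a low value. They report only what shows in the picture. A call takes as long as a camera call.
- bot.find_in(camera, query): "position" ([x, y, z] in m, in world coordinates, good to about 4 mm: the middle of the surface that is visible of it).
The state is a dict: "clock": time; "qpos": joint angles; "qd": joint speeds; "joint_efforts": joint torques, N m; "position": TCP position; "tool_rot": TCP orientation; "force": force on the tool from outside, world axes, zero at the start; "moment": the same for the moment, N m; "grip_width": finger opening in m; "finger_force": force on a finger pad.
Only numpy, scipy, OpenCV 4.12 (cv2) and the standard library are available. Lean on these libraries where they do the work, as an engineer would, in place of code of your own. Each camera call takes 0.05 s, during which the arm holds its last target. There are 200 camera calls.

## Working session

There is one attempt and no reset: what is moved stays moved. The work goes in short steps, Python scripts to look and compute and a tool call to move; the robot and the scene stay as the last step left them, time stands still between calls to the robot, and variables do not carry over. Pictures are saved under pics/ and viewed, at most 12 in all, crops included, and the job is handed in when it is done.

Besides the shell and the picture viewer there is one more tool, called after "Call:" as a command line: name --argument value ..., lists and objects as JSON in quotes. apply_moves: Moves the arm, as the interface text tells. Its arguments: {"type":"object","properties":{"claw":{"type":"array"},"xyz":{"type":"array"},"twist":{"type":"array"},"force":{"type":"number"}},"required":["claw","xyz","twist"]}

```bash
mkdir -p pics; python3 - <<'E'
from workcell import bot
import cv2
s=bot.observe(); print(s)
for c in("scene","top"):
    f=bot.grab_frame(c); cv2.imwrite(f"pics/{c}0.png",f["img"][:,:,::-1]); print(c,f["vfov"],f["cx"],f["cy"],f["view"].tolist() if hasattr(f["view"],"tolist") else f["view"])
    for q in("jig","seat_left","pointer_left","pointer_right","line_left","line_right","lock_tip","sash"):
        print(c,q,[(d["position"],d["score"]) for d in bot.find_in(c,q)[:2]])
E
```

```text
{'clock': 0.0, 'qpos': array([ 1.13777862,  0.52205348, -0.0363511 ,  1.59998657,  0.02118731,
        1.02111494, -0.11282977]), 'qd': array([ 5.34959277e-05, -1.19829918e-03,  4.73523115e-04, -1.75620900e-03,
       -3.71759956e-04,  1.88301565e-03, -9.07220903e-04]), 'joint_efforts': array([ 1.17442210e-04, -9.27134943e+01,  1.98042825e+00, -3.69938457e+01,
        1.78204273e-02,  8.11594364e-03, -7.92558978e-06]), 'position': array([ 0.22166728, -0.58397425,  0.20360857]), 'tool_rot': array([-3.14041630e+00,  6.17860316e-05,  3.62791528e-01]), 'force': array([-0.55711836, -0.77041677, -0.30618947]), 'moment': array([ 0.03095364, -0.01388341, -0.01489282]), 'finger_force': 0.0, 'grip_width': 0.08523383161619082}
scene 56.053717872121084 310.64451341884165 235.0662058526445 [[0.6926466078428467, 0.7210947098405043, -0.016220236861300464, -0.4205645057755827], [-0.4639177411964986, 0.46260963042572045, 0.7554949763171935, 0.19398484429582732], [0.5522870685132293, -0.5157661769420492, 0.6549536202477596, -1.4243035884756037], [0.0, 0.0, 0.0, 1.0]]
scene jig [([0.5414, -0.145, 0.008
[... 614 characters left out ...]
 -0.04058108910164054, 0.24344450187166555, -0.595655657631622], [-0.2430023932932363, 0.015568071189350857, 0.9699007536924605, -1.1200037525185478], [0.0, 0.0, 0.0, 1.0]]
top jig [([0.5078, -0.1342, 0.0105], 0.85)]
top seat_left [([0.5013, -0.1352, 0.0098], 0.75)]
top pointer_left [([0.4858, 0.3835, 0.0247], 0.71), ([0.5003, -0.1321, 0.0126], 0.6)]
top pointer_right [([0.5086, -0.1301, 0.0104], 0.68), ([0.4877, 0.386, 0.0209], 0.33)]
top line_left [([0.5267, 0.0039, 0.0519], 0.87), ([0.5033, -0.1323, 0.0096], 0.19)]
top line_right []
top lock_tip [([0.4571, -0.187, 0.1112], 0.72), ([0.4872, 0.3834, 0.0226], 0.59)]
top sash [([0.5304, 0.0068, 0.0546], 0.68), ([0.5057, -0.1286, 0.01], 0.41)]
```

View pics/top0.png

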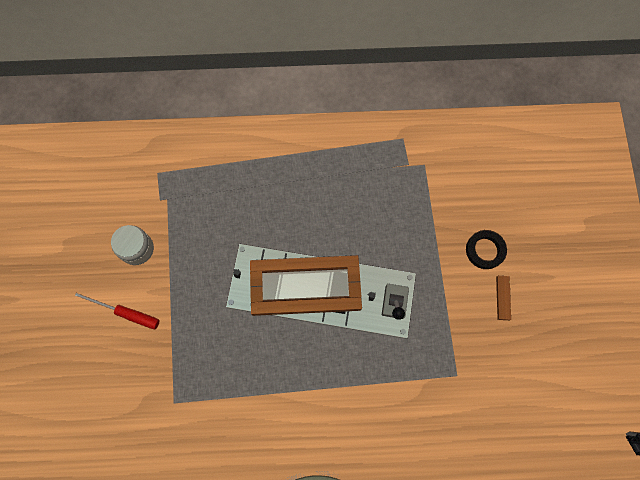

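View pics/scene0.png

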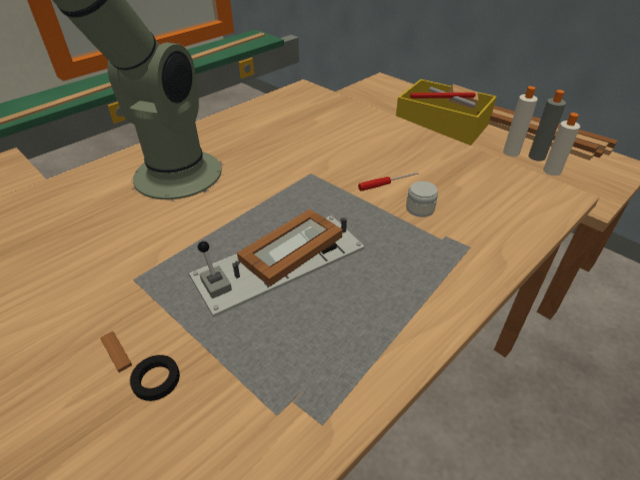

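The top view shows the jig with its +y end on the left (post about 237,273) and the lock ball at (398,313). The sash is at about (251–360, 257–315), turned anticlockwise to the jig. In the scene view the lever is at (204,246) and the posts at (237,270) and (344,225). Next I fit the poses from silhouettes.

```bash
cat > h.py <<'E'
import numpy as np, cv2
from scipy.optimize import minimize
def proj(f,P):
    P=np.atleast_2d(P); V=np.array(f["view"]); c=P@V[:3,:3].T+V[:3,3]
    F=240/np.tan(np.radians(f["vfov"])/2)
    return np.c_[f["cx"]+F*c[:,0]/-c[:,2], f["cy"]-F*c[:,1]/-c[:,2]]
def tf(p,L):
    L=np.atleast_2d(L).astype(float); c,s=np.cos(p[2]),np.sin(p[2])
    return np.c_[p[0]+c*L[:,0]-s*L[:,1], p[1]+s*L[:,0]+c*L[:,1], L[:,2]]
def inv(p,W):
    W=np.atleast_2d(W); c,s=np.cos(p[2]),np.sin(p[2]); d=W[:,:2]-p[:2]
    return np.c_[c*d[:,0]+s*d[:,1], -s*d[:,0]+c*d[:,1]]
def box(x0,x1,y0,y1,z0,z1): return [(x,y,z) for x in(x0,x1) for y in(y0,y1) for z in(z0,z1)]
PLATE=box(-.075,.075,-.245,.165,0,.012); SASH=box(-.06,.06,-.12,.12,.026,.054)
def mask(img,kind):
    hsv=cv2.cvtColor(img,cv2.COLOR_RGB2HSV).astype(int); roi=np.zeros(img.shape[:2],bool)
    H,S,V=hsv[...,0],hsv[...,1],hsv[...,2]
    m=(S>90)&((H<20)|(H>170)) if kind=="sash" else (S<40)&(V>150)
    return m
def pick(f,p,kind,pad=14):
    "pixels of the kind near the predicted outline, hull-filled"
    m=mask(f["img"],kind); r=np.zeros(m.shape,np.uint8)
    h=cv2.convexHull(proj(f,tf(p,PLATE if kind=="plate" else SASH)).astype(np.float32))
    cv2.fillConvexPoly(r,h.astype(int),1); r=cv2.dilate(r,np.ones((2*pad+1,)*2))
    m=(m&(r>0)).astype(np.uint8)
    m=cv2.morphologyEx(m,cv2.MORPH_OPEN,np.ones((2,2)))
    if kind=="sash":
        n,l,st,_=cv2.connectedComponentsWithStats(m); m=(l==1+np.argmax(st[1:,4])).astype(np.uint8)
    o=np.zeros_like(m); cv2.fillConvexPoly(o,cv2.convexHull(cv2.findNonZero(m)),1); return o
def render(f,p,B):
    k=8; h=cv2.convexHull(((proj(f,tf(p,B))+.5)*k-.5).astype(np.float32))[:,0]
    o=h.min(0)//k*0; im=np.zeros((480*k//1,640*k),np.uint8)
    cv2.fillConvexPoly(im,np.round(h*16).astype(int),255,shift=4)
    return cv2.resize(im,(640,480),interpolation=cv2.INTER_AREA)/255.
def fit(fs,p0,kind):
    B=PLATE if kind=="plate" else SASH; ms=[pick(f,p0,kind) for f in fs]
    cost=lambda p:sum(((render(f,p,B)-m)**2).sum() for f,m in zip(fs,ms))
    p0=np.array(p0); r=minimize(cost,p0,method="Nelder-Mead",options=dict(initial_simplex=[p0,p0+[.01,0,0],p0+[0,.01,0],p0+[0,0,.05]],xatol=2e-4,fatol=.5,maxiter=150))
    return r.x,r.fun,ms
E
cat > t.py <<'E'
from workcell import bot; from h import *
T=bot.grab_frame("top");S=bot.grab_frame("scene");print(T.keys(),bot.observe()["clock"])
out=[]
for fs in([T],[S],[T,S]):
    j,c,mj=fit(fs,[.525,-.01,-.12],"plate"); s,c2,ms=fit(fs,[.53,.007,.03],"sash")
    print("jig",j.round(4),c,"sash",s.round(4),c2,"lines",(inv(j,tf(s,[(0,.12,.054),(0,-.12,.054)]))*1e3).round(1).tolist())
np.save("jig.npy",j)
def ov(f,m1,m2):
    im=f["img"][:,:,::-1].copy()
    im=cv2.resize(im,None,fx=4,fy=4,interpolation=cv2.INTER_NEAREST)
    for p,B,col in((j,PLATE,(255,0,0)),(s,SASH,(0,255,0))):
        cv2.polylines(im,[cv2.convexHull((proj(f,tf(p,B))*4+2).astype(np.float32)).astype(int)],1,col,1)
    for q in proj(f,tf(j,[(0,.14,.054),(0,-.14,.054)])): cv2.circle(im,tuple((q*4+2).astype(int)),4,(0,0,255),1)
    for q in proj(f,tf(s,[(0,.12,.054),(0,-.12,.054)])): cv2.circle(im,tuple((q*4+2).astype(int)),4,(0,255,255),1)
    return im
cv2.imwrite("pics/ovt.png",ov(T,0,0)[920:1400,880:1680]); cv2.imwrite("pics/ovs.png",ov(S,0,0)[820:1260,720:1500])
E
python3 t.py
```

```text
dict_keys(['img', 'vfov', 'cx', 'cy', 'view']) 1.0
jig [ 0.5357  0.0038 -0.2115] 112.30735870818914 sash [0.5332 0.0009 0.0058] 37.352018454440596 lines [[-27.7, 113.8], [24.0, -120.6]]
jig [ 0.5334  0.0092 -0.2136] 524.9865128796616 sash [ 0.5397  0.0036 -0.0009] 48.90162245290273 lines [[-17.9, 113.2], [32.7, -121.4]]
jig [ 0.5357  0.0041 -0.2114] 733.2057670126874 sash [0.5341 0.0017 0.0082] 416.39836985774696 lines [[-27.2, 114.4], [25.1, -119.8]]
```

View pics/ovt.png

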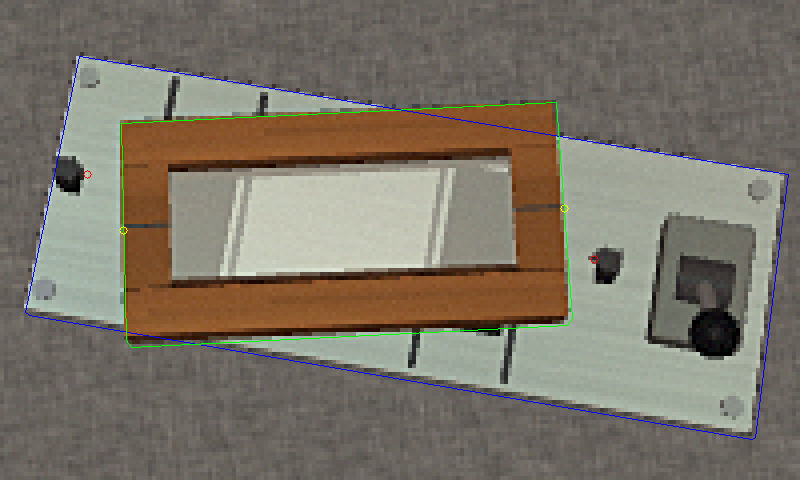

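View pics/ovs.png

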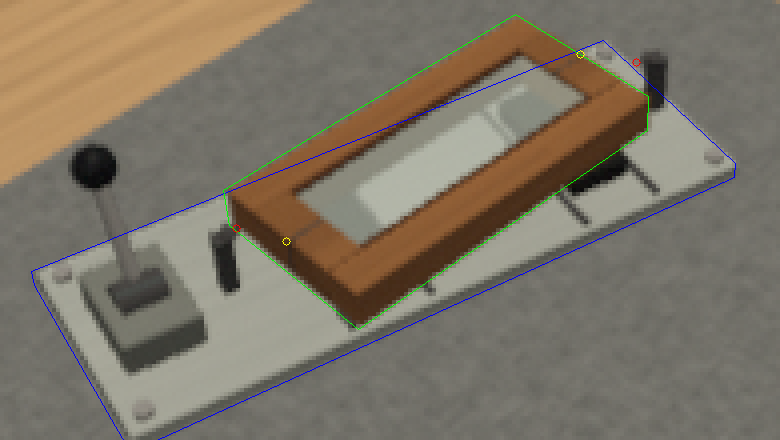

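The top fit agrees with the pointers and pencil lines. The scene camera is skewed, so I use top only. First I turn the tool so its axes lie along the jig (tool x = jig x, tool y = −jig y), close the fingers and approach.

Call:
apply_moves --claw '[0,0,0,0,0,0,0,0,0,0,0,0,0]' --xyz '[[0,0,0],[0,0,0],[0,0,0],[0,0,0],[0.0155,-0.0425,0],[0.0155,-0.0425,0],[0.0155,-0.0425,0],[0.0155,-0.0425,0],[0.0155,-0.0425,0],[0.0155,-0.0425,0],[0.0155,-0.0425,0],[0.0155,-0.0425,0],[0,0,0]]' --twist '[[0,0,0.1435],[0,0,0.1435],[0,0,0.1435],[0,0,0.1435],[0,0,0],[0,0,0],[0,0,0],[0,0,0],[0,0,0],[0,0,0],[0,0,0],[0,0,0],[0,0,0]]'

```text
clock: 2.3
position: [0.4176, -0.2728, 0.2044]
tool_rot: [-3.14, -0.001, -0.204]
force: [-1.0, -1.0, 0.8]
grip_width: -0.0005
finger_force: 0.0
```

```bash
cat > st.py <<'E'
from workcell import bot; from h import *
import sys
J=np.array([.5357,.0038,-.2115])
s=bot.observe(); print("t",s["clock"],"jig xy",(inv(J,s["position"])*1e3).round(1),"z",s["position"][2].round(4),"rot",s["tool_rot"].round(3),"F jig",inv([0,0,J[2]],s["force"]).round(2),s["force"][2].round(2),"w",s["grip_width"])
if len(sys.argv)>1:
    T=bot.grab_frame("top"); g=np.load("s.npy") if len(sys.argv)>2 else [.5332,.0009,.0058]
    p,c,m=fit([T],g,"sash"); np.save("s.npy",p)
    print("sash",p.round(4),round(c),"jig-frame ctr",(inv(J,[[p[0],p[1],0]])*1e3).round(1),"lines",(inv(J,tf(p,[(0,.12,.054),(0,-.12,.054)]))*1e3).round(1).tolist())
    cv2.imwrite(f"pics/last.png",T["img"][:,:,::-1])
E
python3 st.py
```

```text
t 2.3 jig xy [[ -57.4 -295.2]] z 0.2044 rot [-3.14e+00 -1.00e-03 -2.04e-01] F jig [[-0.73 -1.15]] 0.78 w -0.0004651677513247134
```

Call:
apply_moves --claw '[0,0,0,0,0,0,0,0,0,0,0,0,0,0,0]' --xyz '[[-0.008,-0.0417,0],[-0.008,-0.0417,0],[-0.008,-0.0417,0],[-0.008,-0.0417,0],[-0.008,-0.0417,0],[-0.008,-0.0417,0],[-0.008,-0.0417,0],[-0.008,-0.0417,0],[-0.008,-0.0417,0],[0,0,0],[0,0,0.042],[0,0,0.042],[0,0,0.042],[0,0,0.04],[0,0,0]]' --twist '[[0,0,0.007],[0,0,0],[0,0,0],[0,0,0],[0,0,0],[0,0,0],[0,0,0],[0,0,0],[0,0,0],[0,0,0],[0,0,0],[0,0,0],[0,0,0],[0,0,0],[0,0,0]]'

```text
clock: 3.8
position: [0.4225, 0.1031, 0.0348]
tool_rot: [3.138, 0.006, -0.218]
force: [1.0, -0.3, 0.6]
grip_width: -0.0002
finger_force: 0.0
```

```bash
python3 st.py 1
```

```text
t 3.8 jig xy [[-131.5   73.3]] z 0.0348 rot [ 3.138  0.006 -0.218] F jig [[ 1.06 -0.09]] 0.55 w -0.0001962917414770779
sash [ 5.336e-01 -2.000e-04  1.200e-03] 887 jig-frame ctr [[-1.2 -4.4]] lines [[-26.5, 112.9], [24.2, -121.7]]
```

Call:
apply_moves --claw '[0,0,0,0,0,0,0,0,0,0,0]' --xyz '[[0.008,-0.003,0],[0.008,-0.004,0],[0.0025,0,0],[0.0025,0,0],[0.0025,0,0],[0.0025,0,0],[0.0025,0,0],[0.0025,0,0],[0.0025,0,0],[0.0025,0,0],[0,0,0]]' --twist '[[0,0,-0.006],[0,0,0],[0,0,0],[0,0,0],[0,0,0],[0,0,0],[0,0,0],[0,0,0],[0,0,0],[0,0,0],[0,0,0]]'

```text
clock: 4.95
position: [0.462, 0.1033, 0.0382]
tool_rot: [-3.142, -0.0, -0.212]
force: [-0.0, -0.7, -0.2]
grip_width: 0.0001
finger_force: 0.0
```

```bash
python3 st.py
```

```text
t 4.95 jig xy [[-93.   81.8]] z 0.0382 rot [-3.142 -0.    -0.212] F jig [[ 0.13 -0.7 ]] -0.18 w 6.963998845745512e-05
```

Call:
apply_moves --claw '[0,0,0,0,0,0,0,0,0]' --xyz '[[0.0025,0,0],[0.0025,0,0],[0.0025,0,0],[0.0025,0,0],[0.0025,0,0],[0.0025,0,0],[0.0025,0,0],[0.0025,0,0],[0,0,0]]' --twist '[[0,0,0],[0,0,0],[0,0,0],[0,0,0],[0,0,0],[0,0,0],[0,0,0],[0,0,0],[0,0,0]]'

```text
clock: 5.85
position: [0.4815, 0.099, 0.0382]
tool_rot: [-3.142, -0.0, -0.212]
force: [-0.6, 0.2, -1.0]
grip_width: 0.0001
finger_force: 0.0
```

```bash
python3 st.py 1 1
```

```text
t 5.85 jig xy [[-73.   81.7]] z 0.0382 rot [-3.142 -0.    -0.212] F jig [[-0.59  0.07]] -0.96 w 0.00011445034788993553
sash [ 0.5351 -0.0039 -0.0181] 2662 jig-frame ctr [[ 1.  -7.6]] lines [[-22.1, 110.1], [24.1, -125.4]]
```

```bash
python3 -c "
import cv2;i=cv2.imread('pics/last.png')[210:360,210:430];cv2.imwrite('pics/c1.png',cv2.resize(i,None,fx=3,fy=3))"
```

```text
(no output)
```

View pics/c1.png

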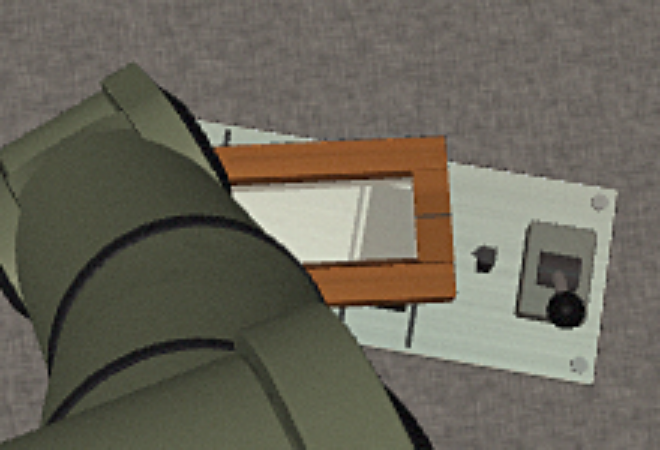

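```bash
python3 -c "
from workcell import bot;import cv2
i=bot.grab_frame('scene')['img'][120:330,170:400,::-1];cv2.imwrite('pics/c2.png',cv2.resize(i,None,fx=3,fy=2.8))"
```

```text
(no output)
```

View pics/c2.png

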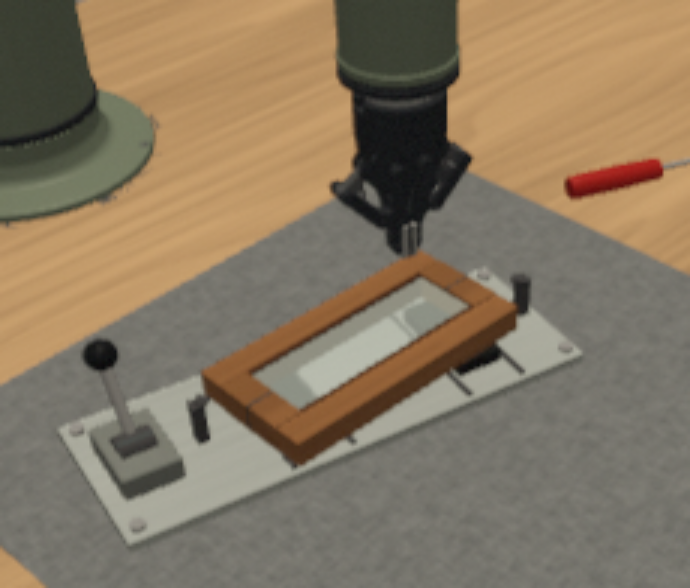

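```bash
python3 - <<'E'
from workcell import bot; from h import *
T=bot.grab_frame("top");S=bot.grab_frame("scene");s=bot.observe()
print(s["position"],s["force"],proj(S,s["position"]),proj(T,s["position"]))
J=[.5357,.0038,-.2115]
q=proj(S,tf(J,box(-.075,.075,-.245,.165,.012,.0121)[::2])); print(((q-[170,120])*[3,2.8]).round())
print((proj(T,tf(J,box(-.075,.075,-.245,.165,.012,.0121)[::2]))-[210,210])*3)
E
```

```text
[0.4810924  0.09914132 0.03817692] [-0.73584528 -0.17095217 -1.22634563] [[304.37800361 217.74919647]] [[261.96613192 311.57104807]]
[[ 51. 427.]
 [481. 265.]
 [124. 544.]
 [580. 352.]]
[[595.61393334 386.44782618]
 [ 48.33238463 293.09586874]
 [620.41360782 189.52385778]
 [ 88.50568437 101.13242106]]
```

The scene picture shows the finger just behind the sash's +y/−x corner at crop (405,255). The sash has hardly moved, so contact is only beginning. I keep pushing slowly.

Call:
apply_moves --claw '[0,0,0,0]' --xyz '[[0.0025,0,0],[0.0025,0,0],[0.0025,0,0],[0.0025,0,0]]' --twist '[[0,0,0],[0,0,0],[0,0,0],[0,0,0]]'

```text
clock: 6.45
position: [0.4913, 0.0969, 0.0382]
tool_rot: [-3.142, -0.0, -0.212]
force: [0.1, -1.2, 0.6]
grip_width: -0.0003
finger_force: 0.0
```

```bash
python3 st.py; python3 -c "
from workcell import bot;import cv2
i=bot.grab_frame('scene')['img'][120:330,170:400,::-1];cv2.imwrite('pics/c3.png',cv2.resize(i,None,fx=3,fy=2.8))"
```

```text
t 6.45 jig xy [[-63.   81.7]] z 0.0382 rot [-3.142 -0.    -0.212] F jig [[ 0.33 -1.19]] 0.64 w -0.00025675858018450455
```

View pics/c3.png

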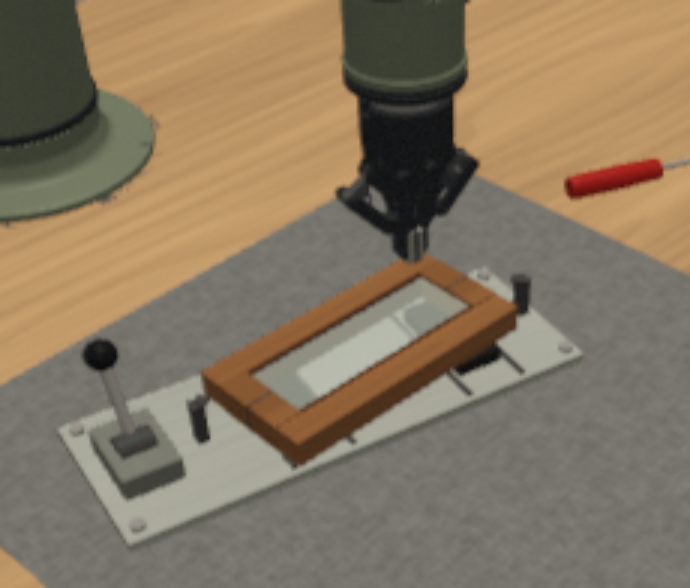

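```bash
python3 - <<'E'
from workcell import bot; from h import *
S=bot.grab_frame("scene");s=bot.observe();a=cv2.imread("pics/scene0.png");b=S["img"][:,:,::-1].copy()
p=s["position"]; print(p,proj(S,[p,[p[0],p[1],.054],[0,0,0]]))
sl=np.s_[180:240,280:350]
def up(i): return cv2.resize(i[sl],None,fx=5.7,fy=8,interpolation=cv2.INTER_NEAREST)
A,B=up(a),up(b)
for q in proj(S,[p,[p[0],p[1],.054]]): cv2.circle(B,(int((q[0]-280+.5)*5.7),int((q[1]-180+.5)*8)),3,(255,255,0),-1)
q=proj(S,tf([.5332,.0009,.0058],box(-.06,.06,-.12,.12,.054,.0541)[::2]))[[0,1,3,2]]
for im in(A,B): cv2.polylines(im,[(((q-[280,180]+.5)*[5.7,8])).astype(int)],1,(0,255,0),1)
cv2.imwrite("pics/c4.png",np.hstack([A,B]))
E
```

```text
[0.49132804 0.09686827 0.03818102] [[306.42797161 219.86769703]
 [306.29146912 215.11770569]
 [177.51451092 173.66016124]]
```

View pics/c4.png

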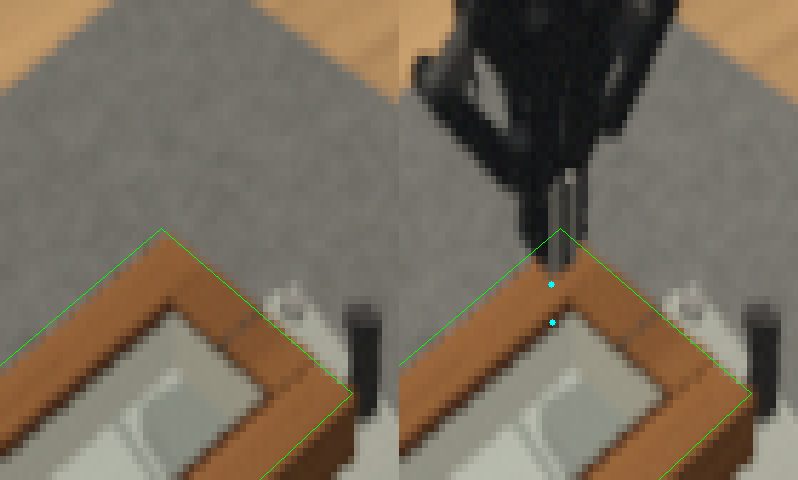

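The zoomed crop shows the fingertip (about 555,270 in the crop, native 307,214) drawn over the wood. It is about 20 mm higher than the reported TCP, so it hovered above the sash. I back off, go lower (clear of the plate either way) and try again.

Call:
apply_moves --claw '[0,0,0,0,0,0,0,0,0,0,0,0]' --xyz '[[-0.026,0,0],[-0.026,0,0],[0,0,0.02],[0,0,0],[0.0027,0,0],[0.0027,0,0],[0.0027,0,0],[0.0027,0,0],[0.0027,0,0],[0.0027,0,0],[0.0027,0,0],[0,0,0]]' --twist '[[0,0,0],[0,0,0],[0,0,0],[0,0,0],[0,0,0],[0,0,0],[0,0,0],[0,0,0],[0,0,0],[0,0,0],[0,0,0],[0,0,0]]'

```text
clock: 7.75
position: [0.459, 0.1039, 0.0182]
tool_rot: [-3.141, -0.0, -0.213]
force: [0.6, 0.1, 0.9]
grip_width: -0.0002
finger_force: 0.0
```

```bash
python3 st.py 1
```

```text
t 7.75 jig xy [[-96.   81.8]] z 0.0182 rot [-3.141 -0.    -0.213] F jig [[0.53 0.23]] 0.86 w -0.0001790615938054946
sash [ 0.5343 -0.0082 -0.0086] 2034 jig-frame ctr [[  1.1 -12. ]] lines [[-23.1, 105.5], [25.3, -129.6]]
```

Call:
apply_moves --claw '[0,0,0,0,0,0,0]' --xyz '[[0.0027,0,0],[0.0027,0,0],[0.0027,0,0],[0.0027,0,0],[0.0027,0,0],[0.0027,0,0],[0,0,0]]' --twist '[[0,0,0],[0,0,0],[0,0,0],[0,0,0],[0,0,0],[0,0,0],[0,0,0]]'

```text
clock: 8.5
position: [0.4747, 0.1005, 0.0182]
tool_rot: [-3.141, -0.0, -0.212]
force: [-2.2, 2.0, 0.7]
grip_width: 0.0003
finger_force: 1.2
```

```bash
python3 st.py; python3 - <<'E'
from workcell import bot; from h import *
S=bot.grab_frame("scene");s=bot.observe();b=S["img"][:,:,::-1].copy()
p=s["position"]
B=cv2.resize(b[180:280,220:350],None,fx=6,fy=6,interpolation=cv2.INTER_NEAREST)
for q in proj(S,[p,[p[0],p[1],.054]]): cv2.circle(B,(int((q[0]-220+.5)*6),int((q[1]-180+.5)*6)),3,(255,255,0),-1)
q=proj(S,tf([.5332,.0009,.0058],box(-.06,.06,-.12,.12,.054,.0541)[::2]))[[0,1,3,2]]
cv2.polylines(B,[(((q-[220,180]+.5)*6)).astype(int)],1,(0,255,0),1)
cv2.imwrite("pics/c5.png",B)
E
```

```text
t 8.5 jig xy [[-79.9  81.8]] z 0.0182 rot [-3.141 -0.    -0.212] F jig [[-2.54  1.5 ]] 0.74 w 0.00026208827864369704
```

View pics/c5.png

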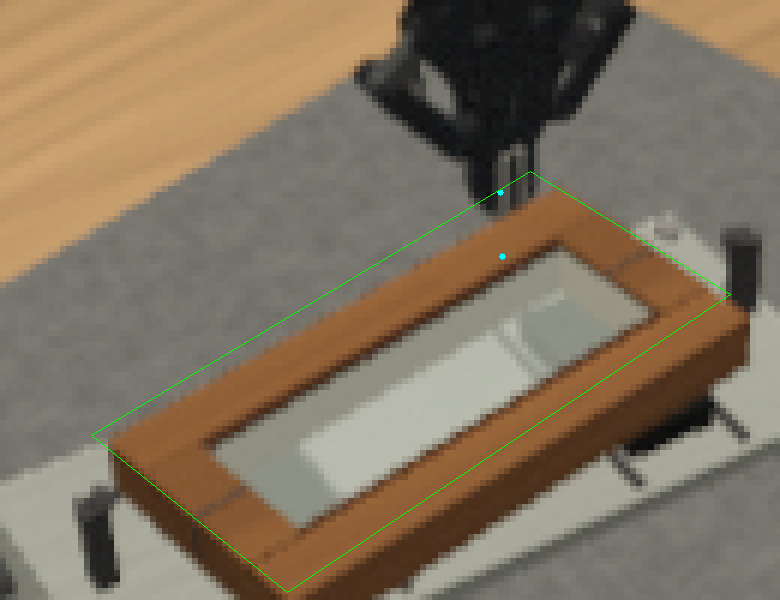

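Contact now: force is 2.5 N and the sash is turning, with the finger at about (500,200) against its edge. I push a little more, withdraw to a clear spot on the lock side and measure.

Call:
apply_moves --claw '[0,0,0,0,0,0,0,0,0,0,0,0,0,0,0,0,0,0,0,0]' --xyz '[[0.0027,0,0],[0.0027,0,0],[0.0027,0,0],[0.0027,0,0],[-0.003,0,0],[-0.005,0,0],[-0.01,0,0],[-0.02,0,0],[0,0,-0.048],[0,0,-0.048],[0,0,-0.048],[0.005,0.045,0],[0.005,0.045,0],[0.005,0.045,0],[0.005,0.045,0],[0.005,0.045,0],[0.005,0.045,0],[0.005,0.045,0],[0.005,0.045,0],[0,0,0]]' --twist '[[0,0,0],[0,0,0],[0,0,0],[0,0,0],[0,0,0],[0,0,0],[0,0,0],[0,0,0],[0,0,0],[0,0,0],[0,0,0],[0,0,0],[0,0,0],[0,0,0],[0,0,0],[0,0,0],[0,0,0],[0,0,0],[0,0,0],[0,0,0]]'

```text
clock: 10.55
position: [0.4092, -0.259, 0.162]
tool_rot: [3.14, -0.0, -0.219]
force: [0.1, 1.1, 0.3]
grip_width: -0.0
finger_force: 0.0
```

```bash
python3 st.py 1
```

```text
t 10.55 jig xy [[ -68.5 -283.5]] z 0.162 rot [ 3.14  -0.    -0.219] F jig [[-0.16  1.07]] 0.26 w -1.420453867492144e-05
sash [ 0.539  -0.002  -0.0929] 47 jig-frame ctr [[ 4.4 -5. ]] lines [[-9.8, 114.2], [18.6, -124.1]]
```

Call:
apply_moves --claw '[0,0,0,0,0,0,0,0,0,0,0,0,0,0,0]' --xyz '[[0.027,-0.029,0],[0.027,-0.029,0],[0.027,-0.029,0],[0.027,-0.029,0],[0.027,-0.029,0],[0.027,-0.029,0],[0.027,-0.029,0],[0,0,0],[0,0,0.048],[0,0,0.048],[0,0,0.044],[0,0,0],[-0.01,0,0],[-0.01,0,0],[0,0,0]]' --twist '[[0,0,0],[0,0,0],[0,0,0],[0,0,0],[0,0,0],[0,0,0],[0,0,0],[0,0,0],[0,0,0],[0,0,0],[0,0,0],[0,0,0],[0,0,0],[0,0,0],[0,0,0]]'

```text
clock: 12.1
position: [0.6188, -0.0909, 0.0247]
tool_rot: [-3.141, -0.002, -0.212]
force: [0.0, -0.4, -0.6]
grip_width: 0.0004
finger_force: 0.0
```

```bash
python3 st.py
```

```text
t 12.1 jig xy [[101.1 -75.1]] z 0.0247 rot [-3.141e+00 -2.000e-03 -2.120e-01] F jig [[ 0.1 -0.4]] -0.65 w 0.00036560299301779915
```

Call:
apply_moves --claw '[0,0,0,0,0,0,0,0,0,0,0,0,0,0,0,0]' --xyz '[[0,0.005,0.005],[-0.0027,0,0],[-0.0027,0,0],[-0.0027,0,0],[-0.0027,0,0],[-0.0027,0,0],[-0.0027,0,0],[-0.0027,0,0],[-0.0027,0,0],[-0.0027,0,0],[-0.0027,0,0],[-0.0027,0,0],[-0.0027,0,0],[-0.0027,0,0],[-0.0015,0,0],[0,0,0]]' --twist '[[0,0,0],[0,0,0],[0,0,0],[0,0,0],[0,0,0],[0,0,0],[0,0,0],[0,0,0],[0,0,0],[0,0,0],[0,0,0],[0,0,0],[0,0,0],[0,0,0],[0,0,0],[0,0,0]]'

```text
clock: 13.7
position: [0.5821, -0.0884, 0.0173]
tool_rot: [-3.142, 0.0, -0.212]
force: [2.9, -1.9, 1.1]
grip_width: 0.0001
finger_force: 1.6
```

```bash
python3 st.py
```

```text
t 13.7 jig xy [[ 64.8 -80.4]] z 0.0173 rot [-3.142  0.    -0.212] F jig [[ 3.21 -1.26]] 1.13 w 5.2460556764832896e-05
```

Call:
apply_moves --claw '[0,0,0,0,0,0,0,0,0,0,0,0,0,0,0]' --xyz '[[0.003,0,0],[0.005,0,0],[0.012,0,0],[0.02,0,0],[0,0,-0.048],[0,0,-0.048],[0,0,-0.048],[-0.022,0.034,0],[-0.022,0.034,0],[-0.022,0.034,0],[-0.022,0.034,0],[-0.022,0.034,0],[-0.022,0.034,0],[-0.022,0.034,0],[0,0,0]]' --twist '[[0,0,0],[0,0,0],[0,0,0],[0,0,0],[0,0,0],[0,0,0],[0,0,0],[0,0,0],[0,0,0],[0,0,0],[0,0,0],[0,0,0],[0,0,0],[0,0,0],[0,0,0]]'

```text
clock: 15.2
position: [0.4168, -0.3007, 0.1612]
tool_rot: [3.14, 0.002, -0.218]
force: [0.2, 1.3, -0.1]
grip_width: 0.0003
finger_force: 0.0
```

```bash
python3 st.py 1 1
```

```text
t 15.2 jig xy [[ -52.3 -322.7]] z 0.1612 rot [ 3.14e+00  2.00e-03 -2.18e-01] F jig [[-0.03  1.28]] -0.1 w 0.00031531177966184087
sash [ 0.5331  0.0011 -0.166 ] 38 jig-frame ctr [[-2.  -3.2]] lines [[-7.5, 116.7], [3.4, -123.1]]
```

Call:
apply_moves --claw '[0,0,0,0,0,0,0,0,0,0,0,0,0,0,0]' --xyz '[[-0.0064,-0.0448,0],[-0.0064,-0.0448,0],[-0.0064,-0.0448,0],[-0.0064,-0.0448,0],[-0.0064,-0.0448,0],[-0.0064,-0.0448,0],[-0.0064,-0.0448,0],[-0.0064,-0.0448,0],[-0.0064,-0.0448,0],[0,0,0],[0,0,0.048],[0,0,0.048],[0,0,0.046],[0.01,0,0],[0,0,0]]' --twist '[[0,0,0],[0,0,0],[0,0,0],[0,0,0],[0,0,0],[0,0,0],[0,0,0],[0,0,0],[0,0,0],[0,0,0],[0,0,0],[0,0,0],[0,0,0],[0,0,0],[0,0,0]]'

```text
clock: 16.75
position: [0.4603, 0.1076, 0.0198]
tool_rot: [3.141, 0.001, -0.212]
force: [0.5, 0.6, 1.6]
grip_width: 0.0002
finger_force: 0.0
```

```bash
python3 st.py
```

```text
t 16.75 jig xy [[-95.5  85.6]] z 0.0198 rot [ 3.141e+00  1.000e-03 -2.120e-01] F jig [[0.39 0.69]] 1.62 w 0.0001828698366061459
```

Call:
apply_moves --claw '[0,0,0,0,0,0,0,0,0,0,0,0,0,0,0]' --xyz '[[0,0.004,0.002],[0.0025,0,0],[0.0025,0,0],[0.0025,0,0],[0.0025,0,0],[0.0025,0,0],[0.0025,0,0],[0.0025,0,0],[0.0025,0,0],[0.0025,0,0],[0.0025,0,0],[0.0025,0,0],[0.0025,0,0],[0.0025,0,0],[0,0,0]]' --twist '[[0,0,0],[0,0,0],[0,0,0],[0,0,0],[0,0,0],[0,0,0],[0,0,0],[0,0,0],[0,0,0],[0,0,0],[0,0,0],[0,0,0],[0,0,0],[0,0,0],[0,0,0]]'

```text
clock: 18.25
position: [0.4903, 0.0964, 0.0172]
tool_rot: [-3.141, -0.0, -0.212]
force: [-2.7, 2.9, 1.2]
grip_width: -0.0002
finger_force: 1.4
```

```bash
python3 st.py
```

```text
t 18.25 jig xy [[-63.8  81.1]] z 0.0172 rot [-3.141 -0.    -0.212] F jig [[-3.24  2.22]] 1.22 w -0.00016662603674506054
```

Call:
apply_moves --claw '[0,0,0,0,0,0,0,0,0,0,0,0,0,0,0,0,0,0]' --xyz '[[0.0008,0,0],[-0.003,0,0],[-0.005,0,0],[-0.01,0,0],[-0.02,0,0],[0,0,-0.048],[0,0,-0.048],[0,0,-0.048],[0.005,0.045,0],[0.005,0.045,0],[0.005,0.045,0],[0.005,0.045,0],[0.005,0.045,0],[0.005,0.045,0],[0.005,0.045,0],[0.005,0.045,0],[0,0,0],[0,0,0]]' --twist '[[0,0,0],[0,0,0],[0,0,0],[0,0,0],[0,0,0],[0,0,0],[0,0,0],[0,0,0],[0,0,0],[0,0,0],[0,0,0],[0,0,0],[0,0,0],[0,0,0],[0,0,0],[0,0,0],[0,0,0],[0,0,0]]'

```text
clock: 20.05
position: [0.4161, -0.2564, 0.1609]
tool_rot: [3.142, 0.0, -0.214]
force: [-0.2, 1.0, 0.1]
grip_width: 0.0003
finger_force: 0.0
```

```bash
python3 st.py 1 1
```

```text
t 20.05 jig xy [[ -62.3 -279.5]] z 0.1609 rot [ 3.142  0.    -0.214] F jig [[-0.45  0.94]] 0.12 w 0.00025236377949686264
sash [ 5.360e-01 -4.000e-04 -1.888e-01] 43 jig-frame ctr [[ 1.2 -4.1]] lines [[-1.5, 115.9], [3.9, -124.1]]
```

Call:
apply_moves --claw '[0,0,0,0,0,0,0,0,0,0,0,0,0,0]' --xyz '[[0.025,-0.0285,0],[0.025,-0.0285,0],[0.025,-0.0285,0],[0.025,-0.0285,0],[0.025,-0.0285,0],[0.025,-0.0285,0],[0.025,-0.0285,0],[0,0,0],[0,0,0.048],[0,0,0.048],[0,0,0.048],[-0.01,0,0],[0,0,0],[0,0,0]]' --twist '[[0,0,0],[0,0,0],[0,0,0],[0,0,0],[0,0,0],[0,0,0],[0,0,0],[0,0,0],[0,0,0],[0,0,0],[0,0,0],[0,0,0],[0,0,0],[0,0,0]]'

```text
clock: 21.5
position: [0.6215, -0.0953, 0.0199]
tool_rot: [-3.141, -0.003, -0.211]
force: [0.6, -0.9, 1.6]
grip_width: -0.0001
finger_force: 0.0
```

```bash
python3 st.py
```

```text
t 21.5 jig xy [[104.7 -78.9]] z 0.0199 rot [-3.141e+00 -3.000e-03 -2.110e-01] F jig [[ 0.8  -0.77]] 1.64 w -0.0001371347888695526
```

Call:
apply_moves --claw '[0,0,0,0,0,0,0,0,0,0,0,0,0,0,0]' --xyz '[[-0.005,0,0.002],[-0.0057,0,0],[-0.0026,0,0],[-0.0026,0,0],[-0.0026,0,0],[-0.0026,0,0],[-0.0026,0,0],[-0.0026,0,0],[-0.0026,0,0],[-0.0026,0,0],[-0.0026,0,0],[-0.0026,0,0],[-0.0026,0,0],[-0.0026,0,0],[0,0,0]]' --twist '[[0,0,0],[0,0,0],[0,0,0],[0,0,0],[0,0,0],[0,0,0],[0,0,0],[0,0,0],[0,0,0],[0,0,0],[0,0,0],[0,0,0],[0,0,0],[0,0,0],[0,0,0]]'

```text
clock: 23.0
position: [0.5791, -0.0871, 0.0153]
tool_rot: [3.142, -0.0, -0.212]
force: [3.1, -2.6, -0.4]
grip_width: -0.0001
finger_force: 1.5
```

```bash
python3 st.py
```

```text
t 23.0 jig xy [[ 61.5 -79.7]] z 0.0153 rot [ 3.142 -0.    -0.212] F jig [[ 3.53 -1.91]] -0.35 w -5.11569722434094e-05
```

Call:
apply_moves --claw '[0,0,0,0,0,0,0,0,0,0,0,0,0,0,0,0]' --xyz '[[0.003,0,0],[0.005,0,0],[0.012,0,0],[0.02,0,0],[0,0,-0.048],[0,0,-0.048],[0,0,-0.048],[-0.026,0.034,0],[-0.026,0.034,0],[-0.026,0.034,0],[-0.026,0.034,0],[-0.026,0.034,0],[-0.026,0.034,0],[-0.026,0.034,0],[0,0,0],[0,0,0]]' --twist '[[0,0,0],[0,0,0],[0,0,0],[0,0,0],[0,0,0],[0,0,0],[0,0,0],[0,0,0],[0,0,0],[0,0,0],[0,0,0],[0,0,0],[0,0,0],[0,0,0],[0,0,0],[0,0,0]]'

```text
clock: 24.6
position: [0.3901, -0.2903, 0.1594]
tool_rot: [-3.141, -0.0, -0.214]
force: [0.6, 0.9, 0.9]
grip_width: 0.0
finger_force: 0.0
```

```bash
python3 st.py 1 1; python3 - <<'E'
from h import *
i=cv2.imread("pics/last.png")[225:345,220:420]; cv2.imwrite("pics/c6.png",cv2.resize(i,None,fx=4,fy=4,interpolation=cv2.INTER_NEAREST))
E
```

```text
t 24.6 jig xy [[ -80.6 -318.1]] z 0.1594 rot [-3.141 -0.    -0.214] F jig [[0.44 0.97]] 0.85 w 4.130602601072258e-05
sash [ 0.5331  0.0013 -0.2193] 39 jig-frame ctr [[-2. -3.]] lines [[-1.1, 117.0], [-2.9, -123.0]]
```

View pics/c6.png

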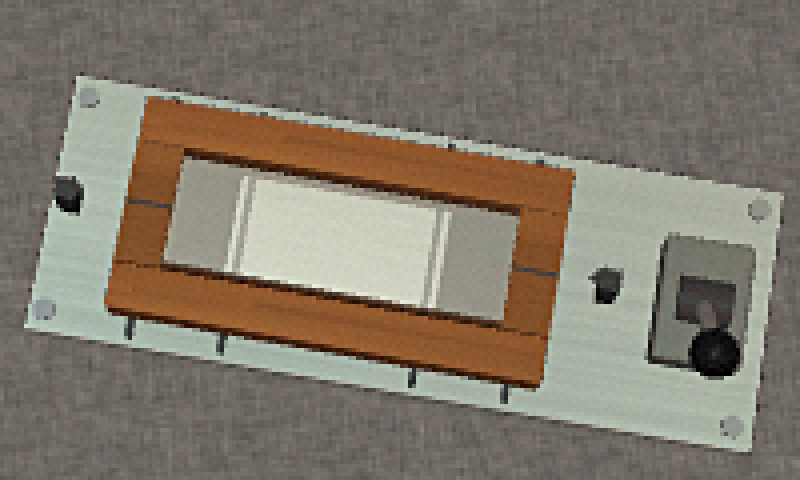

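The picture shows the pencil lines at (128–170, 202–206) and (514–557, 268–272), close to in line with the posts at (68,194) and (605,284). I measure the lines and posts directly, to sub-pixel.

```bash
cat > m.py <<'E'
from workcell import bot; from h import *
J=np.array([.5357,.0038,-.2115]); p=np.load("s.npy")
T=bot.grab_frame("top"); Is=[bot.grab_frame("top")["img"] for _ in range(2)]+[T["img"]]
g=np.mean([cv2.cvtColor(i,cv2.COLOR_RGB2GRAY).astype(float) for i in Is],0).astype(np.float32)
def line(sg):
    xs=np.arange(-.008,.0081,.00025); ys=sg*np.linspace(.092,.115,15); out=[]
    for ch in np.split(ys,3):
        L=np.array([[(x,y,.054) for y in ch] for x in xs]).reshape(-1,3)
        q=proj(T,tf(p,L)).astype(np.float32).reshape(len(xs),len(ch),2)
        v=cv2.remap(g,q[...,0],q[...,1],cv2.INTER_CUBIC).mean(1); d=np.clip(np.median(v)-v-2,0,None); k=np.argmax(d)
        w=d*(abs(xs-xs[k])<.003); out.append((xs@w/w.sum(),ch.mean(),d[k]))
    o=np.array(out); return o
Q=[]
for sg in(1,-1):
    o=line(sg); a=np.polyfit(o[:,1],o[:,0],0); print(sg,(o*1e3).round(1).tolist()); Q.append((o[:,0].mean(),o[:,1].mean()))
k=(Q[0][0]-Q[1][0])/(Q[0][1]-Q[1][1]); b=Q[0][0]-k*Q[0][1]
e=[(b+k*y,y,.054) for y in(.12,-.12)]
print("pencil line ends in jig, mm",(inv(J,tf(p,e))*1e3).round(1).tolist())
for sg in(1,-1):
    B=box(-.006,.006,*sorted((sg*.147,sg*.157)),.012,.054); h=proj(T,tf(J,B)); c=h.mean(0)
    m=(g<85); r=np.zeros(g.shape,np.uint8); cv2.fillConvexPoly(r,cv2.convexHull(h.astype(np.float32)).astype(int),1); r=cv2.dilate(r,np.ones((7,7)))
    w=(120-g).clip(0)*(r>0); yy,xx=np.mgrid[:480,:640]; o=np.array([(w*xx).sum(),(w*yy).sum()])/w.sum()
    R=render(T,J,B); e=np.array([(R*xx).sum(),(R*yy).sum()])/R.sum(); print("post",sg,"obs",o.round(2),"pred",e.round(2))
E
python3 m.py
```

```text
1 [[1.1, 95.3, 8639.4], [1.7, 103.5, 19409.5], [2.1, 111.7, 21304.1]]
-1 [[1.9, -95.3, 16865.8], [2.0, -103.5, 19382.5], [1.7, -111.7, 21148.4]]
pencil line ends in jig, mm [[0.6, 116.9], [-1.0, -123.0]]
post 1 obs [236.01 273.52] pred [237.32 274.17]
post -1 obs [371.14 296.37] pred [372.68 296.94]
```

```bash
sed 's/grab_frame("top")/grab_frame("scene")/g; s/-.008,.0081/-.014,.0141/' m.py > ms.py
cat >> ms.py <<'E'
q=proj(T,tf(J,[(0,.15,.054),(0,.151,.054),(.001,.15,.054),(0,-.15,.054),(0,-.151,.054),(.001,-.15,.054)])); print("px per mm y,x", (q[1]-q[0]).round(3),(q[2]-q[0]).round(3),(q[5]-q[3]).round(3))
im=cv2.resize(Is[0][190:310,180:360,::-1],None,fx=4.4,fy=4.4,interpolation=cv2.INTER_CUBIC); cv2.imwrite("pics/c7.png",im)
E
python3 ms.py
```

```text
1 [[3.1, 95.3, 2104.2], [1.9, 103.5, 10881.8], [1.0, 111.7, 5129.1]]
-1 [[1.8, -95.3, 4481.2], [1.7, -103.5, 12100.9], [0.9, -111.7, 10049.4]]
pencil line ends in jig, mm [[1.0, 116.9], [-1.5, -123.0]]
post 1 obs [342.93 224.69] pred [342.3  224.89]
post -1 obs [236.09 269.56] pred [234.8  270.08]
px per mm y,x [ 0.322 -0.133] [0.223 0.206] [0.181 0.257]
```

View pics/c7.png

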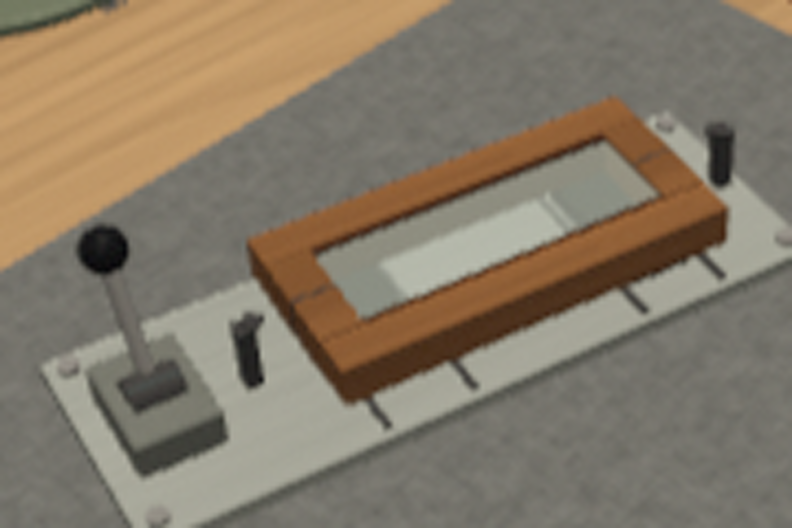

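Both cameras agree that the line ends lie within about 1.5 mm of the pointers, and the sash rests free. Now the lever.

Call:
apply_moves --claw '[0,0,0,0,0,0,0]' --xyz '[[-0.005,-0.0377,0],[-0.005,-0.0377,0],[-0.005,-0.0377,0],[0,0,0],[0,0,0.045],[0,0,0.045],[0,0,0]]' --twist '[[0,0,0],[0,0,0],[0,0,0],[0,0,0],[0,0,0],[0,0,0],[0,0,0]]'

```text
clock: 25.65
position: [0.3969, -0.1749, 0.0654]
tool_rot: [-3.141, 0.008, -0.211]
force: [0.3, 0.3, 0.5]
grip_width: 0.0004
finger_force: 0.0
```

Call:
apply_moves --claw '[0,0,0,0,0,0,0,0,0,0,0,0,0,0,0,0]' --xyz '[[0.01,0,0],[0.01,0,0],[0.006,0,0],[0.006,0,0],[0.006,0,0],[0.006,0,0],[0.006,0,0],[0.006,0,0],[0.006,0,0],[0.006,0,0],[0.006,0,0],[0.006,0,0],[0.006,0,0],[0.006,0,0],[0.006,0,0],[0,0,0]]' --twist '[[0,0,0],[0,0,0],[0,0,0],[0,0,0],[0,0,0],[0,0,0],[0,0,0],[0,0,0],[0,0,0],[0,0,0],[0,0,0],[0,0,0],[0,0,0],[0,0,0],[0,0,0],[0,0,0]]'

```text
clock: 27.25
position: [0.4962, -0.1968, 0.0692]
tool_rot: [-3.141, -0.001, -0.212]
force: [0.0, 0.6, -0.3]
grip_width: 0.0001
finger_force: 0.0
```

```bash
python3 st.py
```

```text
t 27.25 jig xy [[   3.5 -204.4]] z 0.0692 rot [-3.141e+00 -1.000e-03 -2.120e-01] F jig [[-0.13  0.61]] -0.31 w 0.00010312735682686061
```

Call:
apply_moves --claw '[0,0,0,0,0]' --xyz '[[0.003,0,0],[0.003,0,0],[0.003,0,0],[0.003,0,0],[0,0,0]]' --twist '[[0,0,0],[0,0,0],[0,0,0],[0,0,0],[0,0,0]]'

```text
clock: 27.75
position: [0.5069, -0.1992, 0.0691]
tool_rot: [-3.142, 0.001, -0.212]
force: [-2.6, 0.8, 0.9]
grip_width: 0.0
finger_force: 1.0
```

Call:
apply_moves --claw '[0,0,0]' --xyz '[[0.002,0,0],[0.002,0,0],[0,0,0]]' --twist '[[0,0,0],[0,0,0],[0,0,0]]'

```text
clock: 28.05
position: [0.5075, -0.1993, 0.0685]
tool_rot: [3.142, 0.007, -0.212]
force: [-20.4, 4.8, 8.2]
grip_width: -0.0
finger_force: 10.4
```

The lever is hard against its stop (20 N). I withdraw and verify.

Call:
apply_moves --claw '[0,0,0,0,0,0,0,0,0,0,0,0]' --xyz '[[-0.006,0,0],[-0.02,0,0],[-0.03,0,0],[-0.03,0,0],[0,0,-0.045],[0,0,-0.045],[0,0.04,0],[0,0.04,0],[0,0.04,0],[0,0.02,0],[0,0,0],[0,0,0]]' --twist '[[0,0,0],[0,0,0],[0,0,0],[0,0,0],[0,0,0],[0,0,0],[0,0,0],[0,0,0],[0,0,0],[0,0,0],[0,0,0],[0,0,0]]'

```text
clock: 29.25
position: [0.3976, -0.3187, 0.1592]
tool_rot: [-3.142, -0.001, -0.213]
force: [-1.0, 0.4, -0.8]
grip_width: -0.0002
finger_force: 0.0
```

```bash
python3 st.py 1 1; python3 m.py; python3 -c "
from workcell import bot; from h import *
J=np.array([.5357,.0038,-.2115])
for c in('top','scene'):
    bot.grab_frame(c); print([(inv(J,d['position']).round(3),d['position'][2],d['score']) for d in bot.find_in(c,'lock_tip')[:2]])
f=bot.grab_frame('top'); g=cv2.cvtColor(f['img'],cv2.COLOR_RGB2GRAY)
for a in(-.5,.5):
    q=proj(f,tf(J,[(.08*np.sin(a),-.205,.034+.08*np.cos(a))]))[0]; x,y=q.astype(int); print(a,q.round(1),g[y-4:y+5,x-4:x+5].mean())
"
```

```text
t 29.25 jig xy [[ -67.3 -344.3]] z 0.1592 rot [-3.142e+00 -1.000e-03 -2.130e-01] F jig [[-1.02  0.16]] -0.76 w -0.00023590240858539245
sash [ 0.5331  0.0013 -0.2193] 40 jig-frame ctr [[-2. -3.]] lines [[-1.1, 117.0], [-2.9, -123.0]]
1 [[1.2, 95.3, 9329.7], [1.7, 103.5, 18798.5], [2.1, 111.7, 22710.5]]
-1 [[2.0, -95.3, 18297.7], [1.8, -103.5, 17900.9], [1.8, -111.7, 20308.0]]
pencil line ends in jig, mm [[0.6, 116.9], [-1.1, -123.0]]
post 1 obs [235.97 273.51] pred [237.32 274.17]
post -1 obs [371.14 296.37] pred [372.68 296.94]
[(array([[ 0.026, -0.202]]), 0.1091, 0.78)]
[(array([[ 0.009, -0.013]]), 0.0511, 0.7)]
-0.5 [399.4 313.6] 105.35802469135803
0.5 [404.1 277.6] 19.049382716049383
```

The ball sits at the locked position and the sash has not moved.

```bash
python3 -c "
from workcell import bot; print(bot.job_done())"
```

```text
the job is handed in; nothing more can be done
None
```

The job is handed in: both pencil lines rest about 1–2 mm from their pointers by the cameras (limit 3 mm), the lock lever is over against its stop, the robot is clear of everything, and it took about 29 of the 72 s; no verdict was shown.

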